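Sweep the scraps into the tilt-out bin and click it shut

ROBOT

A 7-joint arm with a two-finger parallel gripper is mounted at the origin on the work surface. World frame = base frame: x ahead of the robot, y to its left, z up, the work surface at z = 0. Lengths are in m, angles in rad, forces in N, time in s.
With the tool pointing down it reaches from about 0.4 to 0.85 m from the base axis. Payload 10.4 kg.
Tool frame: the origin (TCP) lies between the finger pads; the fingertips stand 19 mm ahead of it and the grasp point (between the pads) is the TCP (manip.tip_reach is the z of the fingertips in the tool frame, in m); z points along the fingers, y is the direction in which the jaws open and shut (so a half turn about z gives the same grasp; the last joint's range is limited). The gripper opens to 85 mm and grips with 20 to 120 N. Pads are 22 mm wide; open, the fingers measure 114 mm over their backs; the gripper's body (76 mm by 85 mm) begins 54 mm behind the grasp point. The pads swing forward as they close: fully open they stand 13 mm farther back than shut.
Start: joints at [1.248, 0.332, -0.065, 1.46, 0.022, 1.35, -0.088], TCP at [0.185, -0.597, 0.25] pointing down, gripper open.
Joint ranges: [-2.6, 2.6], [-0.5, 2.12], [-1.47, 1.34], [0.16, 2.42], [-1.27, 4.41], [0.06, 2.06], [-2.6, 2.6]. Speed limits (rad/s): [2.22, 2.22, 2.79, 2.79, 3.14, 3.14, 3.14].

INTERFACE

Orientations are given as a unit quaternion [x, y, z, w].
In Python, from workcell import sensors, cams, manip gives the robot as it stands.
- The arm moves only by the shell command python3 -m jog 'ROWS' [FORCE]. ROWS is JSON, a list of rows, each a list of 3 entries, a list of its own where there are three numbers: the shift along the world's x, y, z in m, then the turn, a rotation vector about the world's x, y, z in rad, then the opening in per cent of the stroke, from 0 (shut) to 100 (fully open). In form: [[[dx, dy, dz], [wx, wy, wz], grip], ...]. A call has 1 to 5 rows; each row shifts and turns the pose as measured when the row begins; what a row does not reach is not made up. A row lasts 1/8 s, in which the tool goes at most 62.5 mm and 10.7 degrees, less where a joint would pass 70% of its speed; a pose out of reach is approached as far as the arm can. A call with a gripper value outside its range is refused whole. The fingers move at their own pace and stop on an object; FORCE is the grip in N (left out, the last holds). Time passes only in rows, so rows that do not move let the fingers close. It gives the time, the measured TCP pose, the force and the opening at its end, in the units of the state.
- sensors.get_obs(): the state, without advancing time (a new reading comes with each control period).
- cams.camera(name): name is "scene" or "side" or "wrist"; returns (picture, depth): 384x512x3 uint8, red, green, blue; 384x512 float32, m along the optical axis (not along the pixel's ray), 0 where there is no reading.
- cams.camera_model(name): a dict with "intrinsics" (3x3 intrinsics, pixels), "k1" (the pictures are not rectified: a ray, as slopes to the right and down, at radius r is drawn at 1 + k1 r^2 times it, then the intrinsics apply), "view" (4x4, takes a point from world to camera coordinates). Camera axes: x right, y down, z forward; pixel columns grow to the right and rows downward; lengths in m; the calibration is good to about 2 mm. A picture is of the moment at which its call begins: read the wrist's pose just before it. camera_model takes no time and is no camera call; for the wrist camera it gives the pose at the moment of the call.
- manip.hand_in(): hands the job in, once; it reports no verdict.
The state is a dict: "clock": time; "joint_pos": joint angles; "joint_velocities": joint speeds; "tau": joint torques, N m; "position": TCP position; "ee_rot": TCP orientation; "ft_force": force on the tool from outside, world axes, zero at the start; "torque": the same for the moment, N m; "grip_width": opening from 0.0 (shut) to 1.0 (fully open).
Only numpy, scipy, OpenCV 4.12 (cv2) and the standard library are available. Lean on these libraries where they do the work, as an engineer would, in place of code of your own. Each camera call takes 0.05 s, during which the arm holds its last target.

TASK

Sweep the squeezed lime half and the mango stone off the raised counter's edge into the orange tilt-out bin that hangs open beneath it, then push the bin shut until its catch clicks and it stays shut by itself; if the catch has not taken, its stays spring it open again. Ease it in slowly and press only as hard as the catch asks (about 15 to 20 N, never 35 N), without slamming it, and leave everything else where it stands.

Things in the scene. Friction and masses are not known exactly. Their poses are not given: they have to be found in the camera images.
- edge (a point): Middle of the front edge of the raised meranti tier (fixed, 920 mm wide, 342 mm deep, top 32 mm thick), right above the bin, at its top face, 230 mm above the table. Axes: x inward over the tier, away from the open bin; y along the edge; z up.
- bin_hinge (a point): Middle of the bin's fixed hinge line, 12 mm above the table and 12 mm inward of the edge; axes as edge; the bin turns about this y axis. Stays in the hinge spring it open: about 3 to 4 N at its top when nearly shut. Let go before the catch has taken, it swings out again beyond 0.3 rad.
- bin (a joint): Opening angle of the orange bin (rad). 0: front panel upright above the hinge line. It grows as the panel's top tilts out towards the robot, 0.62 to 0.80 at first, 0.85 at most. A hidden sprung ball catch, set differently each time, seats it anywhere from about 0 to 0.11; it resists from 0.08 before the seat and snaps over 0.035 before it.
- bin_lip (a point): Middle of the top of the bin's outer front face, 175 mm up the panel from the hinge. Panel flat, 300 mm wide, 6 mm thick, rolled rim 5 mm proud in its top 9 mm. Axes move with it: x inward through the panel, z up it. Shut, the rim is 10 mm below the counter top's underside, which overhangs it by 12 mm: a pushing tool must lean back towards the robot.
- bin_in (a point): Middle of the bin's inner floor, axes as bin_lip. Pocket 290 mm wide (y), 94 mm deep (x), back wall 110 mm high; open, its mouth reaches some 90 mm out from under the edge. Catch by feel, pushing 140 mm up the panel: peak about 8 to 12 N, a drop as it snaps over, then a rubber buffer stiffening about 7 N per mm; 15 to 20 N in all is enough.
- lime_center (a point): Centre (half-way up) of a squeezed lime half lying cut face down near the edge of the tier: a light green dome 49 mm across, 24 mm high, about 30 g.
- stone_center (a point): Centre (half-way up) of a mango stone lying flat near the edge of the tier: a tan oval 76 mm long (its x), 44 mm wide (y) and 18 mm thick (z), about 30 g.
- cobek: Dark volcanic stone mortar, 196 mm across, 60 mm high, with its pestle leaning in it to about 115 mm high; stands on the tier. Origin: centre of the underside.
- bowl: Stainless steel mixing bowl, 210 mm across, 85 mm high, on the tier. Origin: centre of the underside.
- tub: Clear plastic tub with a tightened white twist cap, 98 mm across, 101 mm high, towards the back of the tier. Origin: centre of the underside.
- jar: Amber glass jar with red cap, 68 mm across, 90 mm high, towards the back of the tier. Origin: centre of the underside.
- sauce: Dark sauce bottle with yellow cap, 60 mm across, 200 mm high, on the table left of the robot. Origin: centre of the underside.
- mug: White mug, 80 mm across, 85 mm high, on the table at the left. Origin: centre of the underside.
- spatula: Green silicone spatula, 270 mm long, lying on the table at the right along its own x. Origin: middle of its underside.
Mind the look-alikes: they are no part of the job. Leave any red or turquoise look-alike of the part that bears stone_center alone. Leave any grey or purple look-alike of the part that bears lime_center alone.

How it is judged:
By the outcome, as a careful person would: the job done as asked, in the order asked, and still so for the second after the job is handed in, with the robot touching nothing.
It also fails if it takes over 61 s, if anything falls off the work surface, if the arm or the gripper's body presses on something with over 40 N, if the wrist force passes 120 N, or if a joint passes its speed limit or range.

## Working session

There is one attempt and no reset: what is moved stays moved. The work goes in short steps, Python scripts to look and compute and a shell command to move; the robot and the scene stay as the last step left them, time stands still between calls to the robot, and variables do not carry over. Pictures are saved under pics/ and viewed, and the job is handed in when it is done.

```bash
mkdir -p pics; ls; cat > h.py <<'E'
import numpy as np, cv2
from workcell import sensors,cams,manip
def snap(n,f):
    m=cams.camera_model(n); im,d=cams.camera(n)
    np.savez('pics/'+f+'.npz',im=im,d=d,K=m['intrinsics'],k1=m['k1'],V=m['view'])
    cv2.imwrite('pics/'+f+'.png',im[:,:,::-1])
def cloud(f):
    z=np.load('pics/'+f+'.npz');im,d,K,k1,V=[z[k] for k in('im','d','K','k1','V')]
    h,w=d.shape;u,v=np.meshgrid(np.arange(w),np.arange(h))
    p=cv2.undistortPoints(np.stack([u,v],-1).reshape(-1,1,2).astype(np.float64),np.array(K,float),np.array([float(k1),0,0,0])).reshape(h,w,2)
    P=np.concatenate([p*d[...,None],d[...,None]],-1)
    iV=np.linalg.inv(V)
    W=P@iV[:3,:3].T+iV[:3,3]
    W[d==0]=np.nan
    return im,W
def proj(f,p):
    z=np.load('pics/'+f+'.npz');K,k1,V=[z[k] for k in('K','k1','V')]
    r,_=cv2.projectPoints(np.array(p,float).reshape(-1,1,3),cv2.Rodrigues(V[:3,:3])[0],V[:3,3],np.array(K,float),np.array([float(k1),0,0,0]))
    return r.reshape(-1,2)
E
python3 - <<'E'
from h import *
o=sensors.get_obs();print(o)
snap('scene','s0');snap('side','d0')
a=cv2.imread('pics/s0.png')
print(cams.camera_model('scene'),manip.tip_reach)
E
```

```text
pics
{'clock': 0.0, 'joint_pos': array([ 1.24839877,  0.33286289, -0.06469745,  1.46096834,  0.02158442,
        1.34989436, -0.08846287]), 'joint_velocities': array([ 0.00236619, -0.00010293,  0.00124833, -0.00054636, -0.00014402,
       -0.000367  ,  0.00218008]), 'tau': array([ 7.93390300e-04, -6.25449371e+01,  4.97388525e-02, -3.91600978e+01,
        1.62880059e-02,  1.00691043e-02,  1.68682271e-05]), 'position': array([ 0.18447189, -0.59678002,  0.24950861]), 'ee_rot': array([ 9.88781997e-01,  1.49364138e-01, -1.33765791e-04, -7.06514329e-04]), 'ft_force': array([-0.70381072,  0.22433631,  0.13714974]), 'torque': array([ 0.01590397, -0.02557869,  0.02405021]), 'grip_width': 0.9982713443470044}
{'intrinsics': array([[369.14399533,   0.        , 253.52692619],
       [  0.        , 369.14399533, 197.21888908],
       [  0.        ,   0.        ,   1.        ]]), 'k1': -0.08001741307846838, 'view': array([[-0.46325039,  0.88621185,  0.00525742,  0.26373212],
       [ 0.83573187,  0.43882144, -0.33013327, -0.4093922 ],
       [-0.29487508, -0.14854058, -0.94391969,  1.41327883],
       [ 0.        ,  0.        ,  0.        ,  1.        ]])} 0.019
```

View pics/s0.png

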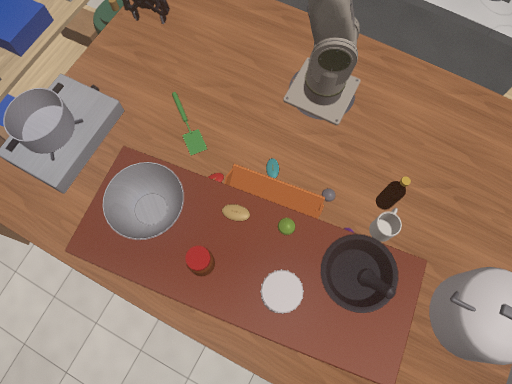

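View pics/d0.png

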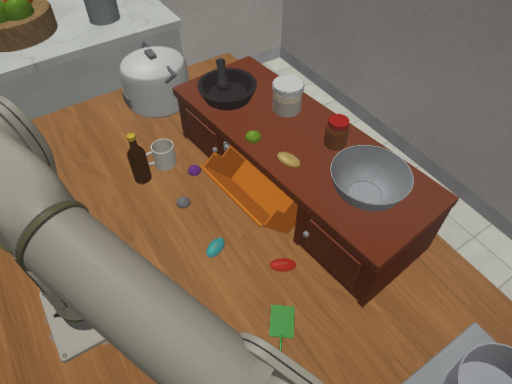

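The scene view shows the lime half (light green dome) at (287,226) and the tan mango stone at (236,213), both on the tier above the orange bin at (275,190). The look-alikes are turquoise (273,168), red (217,178), grey (329,194) and purple (347,231), all on the table. They don't match by colour, so I'll confirm in an enlarged crop and measure.

```bash
python3 - <<'E'
from h import *
a=cv2.imread('pics/s0.png');b=cv2.imread('pics/d0.png')
c1=cv2.resize(a[145:255,190:360],None,fx=4,fy=4,interpolation=cv2.INTER_CUBIC)
cv2.imwrite('pics/c0.png',c1)
im,W=cloud('s0')
for (u,v) in [(287,226),(236,213),(273,168),(217,178),(329,194),(347,231),(145,200),(198,258),(282,291),(360,272),(392,195),(385,230),(195,143)]:
    print((u,v),np.round(np.nanmedian(W[v-2:v+3,u-2:u+3].reshape(-1,3),0),3))
# tier top points
m=(abs(W[...,2]-0.23)<0.006)
P=W[m][:,:2]
r=cv2.minAreaRect(P.astype(np.float32));print(len(P),r, cv2.boxPoints(r))
im2,W2=cloud('d0')
m=(abs(W2[...,2]-0.23)<0.006);P=W2[m][:,:2];r=cv2.minAreaRect(P.astype(np.float32));print(len(P),r, cv2.boxPoints(r))
E
```

```text
(287, 226) [0.616 0.123 0.252]
(236, 213) [ 0.646 -0.015  0.247]
(273, 168) [ 0.385 -0.02   0.017]
(217, 178) [ 0.509 -0.174  0.016]
(329, 194) [0.383 0.193 0.02 ]
(347, 231) [0.547 0.277 0.227]
(145, 200) [ 0.727 -0.259  0.233]
(198, 258) [ 0.805 -0.029  0.319]
(282, 291) [0.782 0.183 0.33 ]
(360, 272) [0.645 0.339 0.278]
(392, 195) [0.338 0.367 0.125]
(385, 230) [0.407 0.414 0.005]
(195, 143) [ 0.422 -0.317  0.001]
32068 ((0.675915002822876, 0.09620195627212524), (0.9334774613380432, 1.004268765449524), 53.425113677978516) [[-0.0054554   0.02058229]
 [ 0.8010515  -0.57783425]
 [ 1.3572854   0.17182162]
 [ 0.5507785   0.77023816]]
16597 ((0.8334633111953735, 0.2907945513725281), (1.451573371887207, 2.1991536617279053), 63.652225494384766) [[-0.4740034   0.12841761]
 [ 1.4966948  -0.8476076 ]
 [ 2.14093     0.4531715 ]
 [ 0.17023182  1.4291967 ]]
```

View pics/c0.png

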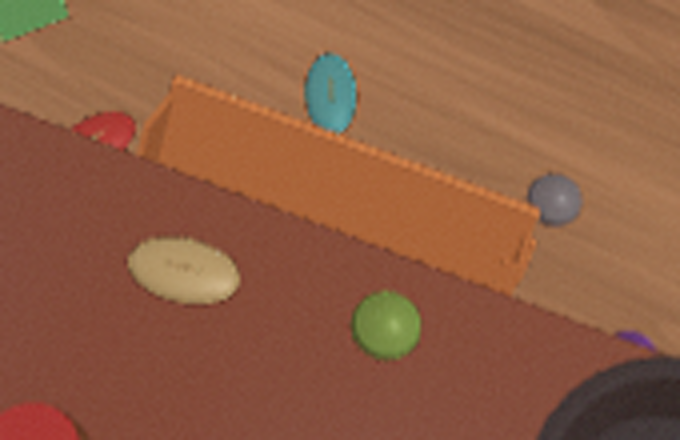

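The crop confirms it: the tan oval (crop 184,270) and green dome (crop 386,325) lie on the tier near the edge, and the look-alikes are all down on the table. Next I'll measure the geometry.

```bash
python3 - <<'E'
from h import *
im,W=cloud('s0')
m=((abs(W[...,2]-0.23)<0.008)&(W[...,0]>0.3)&(W[...,0]<1.2)).astype(np.uint8)
n,l,st,c=cv2.connectedComponentsWithStats(m);k=1+np.argmax(st[1:,4]);m=l==k
P=W[m];r=cv2.minAreaRect(P[:,:2].astype(np.float32));print(len(P),r);print(cv2.boxPoints(r),np.median(P[:,2]))
# front edge: for columns, min x
ed=[]
for u in range(110,420):
    vs=np.where(m[:,u])[0]
    if len(vs): ed.append(W[vs[0],u])
ed=np.array(ed)
from numpy import polyfit
A=ed[:,:2]; 
for _ in range(6):
    q=polyfit(A[:,1],A[:,0],1);res=A[:,0]-np.polyval(q,A[:,1]);A=A[abs(res)<max(0.004,np.std(res))]
print('edge x=',q,len(A),np.std(res),A[:,1].min(),A[:,1].max())
# objects
hsv=cv2.cvtColor(im,cv2.COLOR_RGB2HSV)
dx=np.array([1,-q[0]]);dx/=np.linalg.norm(dx);dy=np.array([-dx[1],dx[0]])
print('dx',dx,'yaw',np.arctan2(dx[1],dx[0]))
def dist(p): return (p[...,0]-q[1]-q[0]*p[...,1])*dx[0]
for name,(u0,u1,v0,v1) in dict(lime=(268,306,208,246),stone=(215,257,196,230)).items():
    w=W[v0:v1,u0:u1].reshape(-1,3);hh=hsv[v0:v1,u0:u1].reshape(-1,3)
    s=(w[:,2]>0.2345)&(hh[:,0]>12)&(hh[:,0]<60)
    p=w[s];print(name,len(p),p.mean(0),p.max(0)[2]);rr=cv2.minAreaRect(p[:,:2].astype(np.float32));print(rr,'dist edge',dist(np.array(rr[0])),'along',np.array(rr[0])@dy, 'dist rng',dist(p).min(),dist(p).max(), 'along rng',(p[:,:2]@dy).min(),(p[:,:2]@dy).max())
# orange
for f in('s0','d0'):
    im,W=cloud(f);hsv=cv2.cvtColor(im,cv2.COLOR_RGB2HSV)
    o=(hsv[...,0]>8)&(hsv[...,0]<18)&(hsv[...,1]>190)&(W[...,2]>0.02)&(W[...,2]<0.23)&(W[...,0]>.3)&(W[...,0]<.7)
    p=W[o];d=dist(p);al=p[:,:2]@dy
    print(f,len(p),'d',np.percentile(d,[0,2,50,98,100]).round(3),'al',np.percentile(al,[0,1,50,99,100]).round(3),'z',np.percentile(p[:,2],[0,1,50,99,100]).round(3))
    t=d<np.percentile(d,8); print('lip',np.median(d[t]),np.median(p[t][:,2]),p[t].mean(0), al[t].min(),al[t].max())
# other objects above tier near
im,W=cloud('s0')
for z0,z1 in((.24,.4),):
    m=((W[...,2]>z0)&(W[...,2]<z1)&(W[...,0]>.4)&(W[...,0]<1.1)&(abs(W[...,1])<.6)).astype(np.uint8)
    n,l,st,c=cv2.connectedComponentsWithStats(m)
    for k in range(1,n):
        if st[k,4]>40:
            p=W[l==k];print(c[k].round(),st[k,4],'d',dist(p).min().round(3),dist(p).max().round(3),'al',(p[:,:2]@dy).min().round(3),(p[:,:2]@dy).max().round(3),'z',p[:,2].max().round(3))
E
```

```text
31159 ((0.7359409332275391, 0.05904865264892578), (0.3437950015068054, 0.9215129613876343), 5.80980920791626)
[[ 0.5182856   0.5000378 ]
 [ 0.6115672  -0.4167417 ]
 [ 0.9535963  -0.38194048]
 [ 0.86031467  0.53483903]] 0.22864536759965248
edge x= [-0.10203834  0.57274872] 256 0.0012069248195349187 -0.4109549753502737 0.4623741102885908
dx [0.99483439 0.10151125] yaw 0.10168639733571244
lime 234 [0.61570077 0.12063913 0.24565618] 0.2554277960236092
((0.6138426661491394, 0.1203259825706482), (0.04409054294228554, 0.04330664128065109), 28.299835205078125) dist edge 0.05309610835088103 along 0.05739249162332394 dist rng 0.030450674771467984 0.07543357429533543 along rng 0.034182754818492485 0.08087500038617945
stone 348 [ 0.64386957 -0.01716013  0.24350036] 0.2503723242055854
((0.6430604457855225, -0.01835976541042328), (0.044194020330905914, 0.07610473781824112), 16.643199920654297) dist edge 0.06808479726512008 along -0.08354279332896074 dist rng 0.04537118171792018 0.09053825899399137 along rng -0.12148300701646196 -0.04573824298809206
s0 11 d [-0.221 -0.221 -0.209 -0.191 -0.191] al [0.311 0.311 0.334 0.356 0.357] z [0.036 0.038 0.118 0.165 0.166]
lip -0.22092437301692103 0.09719654095543873 [0.31548913 0.34485166 0.09719654] 0.3110445969611702 0.3110445969611702
d0 3817 d [-0.101 -0.097  0.012  0.072  0.077] al [-0.472 -0.166  0.003  0.135  0.258] z [0.02  0.022 0.076 0.202 0.222]
lip -0.0933397863158204 0.14697305960805634 [0.47773903 0.02683461 0.1450606 ] -0.16424625560666908 0.13338653678498733
[141. 198.] 3708 d 0.04 0.247 al -0.41 -0.201 z 0.318
[235. 212.] 306 d 0.048 0.091 al -0.119 -0.046 z 0.25
[286. 226.] 202 d 0.03 0.075 al 0.036 0.078 z 0.255
[359. 273.] 4818 d 0.011 0.205 al 0.17 0.363 z 0.342
[199. 260.] 678 d 0.195 0.26 al -0.143 -0.079 z 0.325
[281. 291.] 1497 d 0.176 0.276 al 0.052 0.151 z 0.335
```

```bash
python3 -m jog '[[[0,0,0.05],[0,0,0],30],[[0,0,0.06],[0,0,0],30],[[0.0,0.02,0.05],[0,0,-0.05],30],[[0.03,0.05,0.01],[0,0,-0.05],30],[[0.033,0.05,0],[0,0,-0.05],30]]' 30; python3 - <<'E'
from h import *
o=sensors.get_obs();print(o['joint_pos'].round(3),o['ft_force'].round(2))
open('log.txt','a').write(repr([list(o['joint_pos']),list(o['position']),list(o['ee_rot'])])+'\n')
E
```

```text
clock: 0.72
position: [0.2449, -0.4748, 0.4202]
ee_rot: [0.998, 0.069, -0.001, -0.004]
ft_force: [0.8, -0.2, -0.3]
grip_width: 0.302
[ 1.114  0.109 -0.115  1.38   0.009  1.662 -0.432] [ 0.79 -0.22 -0.29]
```

```bash
cat > st.py <<'E'
from h import *
o=sensors.get_obs()
from scipy.spatial.transform import Rotation as R
Rm=R.from_quat(o['ee_rot']).as_matrix()
dx=np.array([.99483,.10151]);dy=np.array([-.10151,.99483]);p=o['position']
print('q',o['joint_pos'].round(3),'d,a,z',(p[:2]@dx-.5698).round(4),(p[:2]@dy).round(4),p[2].round(4),'F da z',(o['ft_force'][:2]@dx).round(1),(o['ft_force'][:2]@dy).round(1),o['ft_force'][2].round(1),'toolz',Rm[:,2].round(3),'tooly',Rm[:,1].round(3),'t',o['clock'],'g',round(o['grip_width'],3))
open('log.txt','a').write(repr([list(o['joint_pos']),list(o['position']),list(o['ee_rot'])])+'\n')
E
python3 -m jog '[[[0.035,0.05,0],[0,0,-0.03],30],[[0.035,0.05,0],[0,0,0],30],[[0.035,0.05,0],[0,0,0],30],[[0.035,0.05,0],[0,0,0],30],[[0.035,0.05,0],[0,0,0],30]]'; python3 st.py
python3 -m jog '[[[0.035,0.05,0],[0,0,0],30],[[0.035,0.05,0],[0,0,0],30],[[0.035,0.05,0],[0,0,0],30],[[0.035,0.05,0],[0,0,0],30],[[0.035,0.05,0],[0,0,0],30]]'; python3 st.py
```

```text
clock: 1.35
position: [0.4223, -0.217, 0.4196]
ee_rot: [0.999, 0.052, -0.001, -0.004]
ft_force: [0.8, -0.6, -0.4]
grip_width: 0.305
q [ 0.806 -0.012 -0.414  1.507 -0.011  1.651 -1.075] d,a,z -0.1717 -0.2587 0.4196 F da z 0.7 -0.6 -0.4 toolz [-0.002  0.008 -1.   ] tooly [ 0.105 -0.994 -0.008] t 1.35 g 0.305
clock: 1.98
position: [0.6, 0.0396, 0.419]
ee_rot: [0.999, 0.051, -0.001, -0.003]
ft_force: [0.1, -1.0, 0.5]
grip_width: 0.295
q [ 0.355  0.323 -0.678  1.182  0.195  1.703 -1.741] d,a,z 0.0312 -0.0215 0.419 F da z 0.0 -1.0 0.5 toolz [-0.003  0.006 -1.   ] tooly [ 0.101 -0.995 -0.007] t 1.975 g 0.295
```

```bash
python3 -m jog '[[[0.03,0.043,0],[0,0,0],30],[[0.031,0.043,-0.02],[0,0,0],30],[[0,0,-0.05],[0,0,0],30],[[0,0,-0.04],[0,0,0],30],[[0,0,0],[0,0,0],30]]'; python3 st.py
python3 - <<'E'
from h import *
snap('side','d1');snap('wrist','w1')
a=cv2.imread('pics/d1.png');b=cv2.imread('pics/w1.png')
cv2.imwrite('pics/m1.png',cv2.resize(np.hstack([a,b]),(800,300)))
E
```

```text
clock: 2.6
position: [0.6629, 0.1353, 0.3014]
ee_rot: [0.998, 0.054, -0.004, -0.005]
ft_force: [-0.3, -0.4, 0.5]
grip_width: 0.298
q [ 0.176  0.519 -0.684  1.186  0.306  1.544 -1.912] d,a,z 0.1034 0.0673 0.3014 F da z -0.3 -0.4 0.5 toolz [-0.009  0.01  -1.   ] tooly [ 0.109 -0.994 -0.011] t 2.6 g 0.298
```

View pics/m1.png

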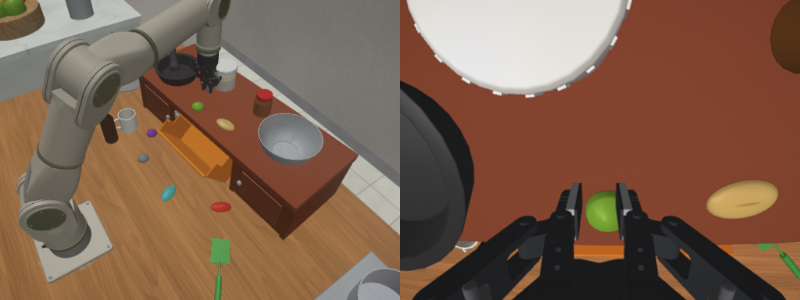

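```bash
python3 - <<'E'
from h import *
im,W=cloud('w1');z=np.load('pics/w1.npz');cp=np.linalg.inv(z['V'])[:3,3]
dx=np.array([.99483,.10151]);dy=np.array([-.10151,.99483])
print('cam',cp,cp[:2]@dx-.5698,cp[:2]@dy)
hsv=cv2.cvtColor(im,cv2.COLOR_RGB2HSV)
g=(hsv[...,0]>32)&(hsv[...,0]<50)&(hsv[...,1]>120)&(W[...,2]>.232)
p=W[g];print(len(p),'d',(p[:,:2]@dx-.5698).min(),(p[:,:2]@dx-.5698).max(),'a',(p[:,:2]@dy).min(),(p[:,:2]@dy).max(),p[:,2].max())
s=(hsv[...,0]>12)&(hsv[...,0]<25)&(hsv[...,1]>60)&(W[...,2]>.234)&(W[...,2]<.26)
s=s.astype(np.uint8);n,l,st,c=cv2.connectedComponentsWithStats(s);k=1+np.argmax(st[1:,4]);p=W[l==k]
r=cv2.minAreaRect(p[:,:2].astype(np.float32));print(st[k],'d',(p[:,:2]@dx-.5698).min(),(p[:,:2]@dx-.5698).max(),'a',(p[:,:2]@dy).min(),(p[:,:2]@dy).max(),p[:,2].max(),r)
t=W[20:60,150:300].reshape(-1,3);print(np.nanmedian(t,0))
t=W[200:260,200:350];print('tier z',np.nanmedian(W[150:200,150:350,2]))
# edge in wrist: tier mask
E
```

```text
cam [0.74668286 0.14427985 0.42826538] 0.18766835848317354 0.06773814861475298
1761 d 0.028366077184726723 0.09576120445874925 a 0.04846120990580115 0.08234691661474076 0.3043163993063324
[ 392  230   92   50 3410] d 0.049039838116862744 0.09327618341911725 a -0.11862616356098592 -0.04233877130426594 0.25076420526319765 ((0.6463884115219116, -0.014951791614294052), (0.0439017117023468, 0.076378233730793), 25.1339111328125)
[0.7647707  0.15674576 0.33197354]
tier z 0.23121266198855045
```

```bash
python3 -m jog '[[[0.003,-0.009,-0.02],[0,0,-0.01],30],[[0,0,-0.018],[0,0,0],30],[[0,0,-0.008],[0,0,0],30],[[0,0,-0.003],[0,0,0],30]]'; python3 st.py
python3 - <<'E'
from h import *
snap('wrist','w2')
E
```

```text
clock: 3.2
position: [0.6688, 0.1251, 0.2581]
ee_rot: [0.999, 0.048, 0.002, -0.006]
ft_force: [0.5, 0.7, 0.9]
grip_width: 0.297
q [ 0.2    0.532 -0.676  1.259  0.316  1.45  -1.917] d,a,z 0.1082 0.0566 0.2581 F da z 0.6 0.7 0.9 toolz [ 0.003  0.012 -1.   ] tooly [ 0.095 -0.995 -0.011] t 3.2 g 0.297
```

View pics/w2.png

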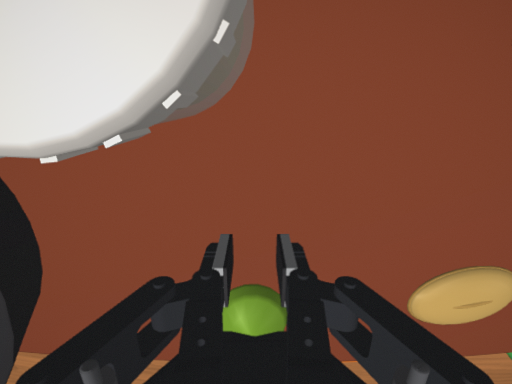

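```bash
python3 -m jog '[[[0,0,-0.005],[0,0,0],30],[[0,0,-0.002],[0,0,0],30],[[-0.01,-0.001,0],[0,0,0],30],[[-0.015,-0.0015,0],[0,0,0],30]]'; python3 st.py
python3 -m jog '[[[-0.015,-0.0015,0],[0,0,0],30],[[-0.015,-0.0015,0],[0,0,0],30]]'; python3 st.py
python3 - <<'E'
from h import *
snap('wrist','w3');snap('side','d3')
a=cv2.imread('pics/d3.png')[60:260,150:450];b=cv2.imread('pics/w3.png')
cv2.imwrite('pics/m3.png',np.hstack([cv2.resize(a,(400,300)),cv2.resize(b,(400,300))]))
E
```

```text
clock: 3.75
position: [0.643, 0.1234, 0.251]
ee_rot: [0.999, 0.048, 0.002, -0.006]
ft_force: [0.5, -0.6, 0.6]
grip_width: 0.296
q [ 0.233  0.479 -0.691  1.349  0.292  1.41  -1.92 ] d,a,z 0.0824 0.0575 0.251 F da z 0.4 -0.7 0.6 toolz [ 0.004  0.013 -1.   ] tooly [ 0.096 -0.995 -0.012] t 3.75 g 0.296
clock: 4.0
position: [0.6111, 0.1206, 0.2515]
ee_rot: [0.999, 0.048, 0.002, -0.006]
ft_force: [0.2, 0.7, 0.4]
grip_width: 0.302
q [ 0.273  0.408 -0.709  1.442  0.256  1.38  -1.916] d,a,z 0.0504 0.0579 0.2515 F da z 0.2 0.7 0.4 toolz [ 0.004  0.013 -1.   ] tooly [ 0.096 -0.995 -0.012] t 4.0 g 0.302
```

View pics/m3.png

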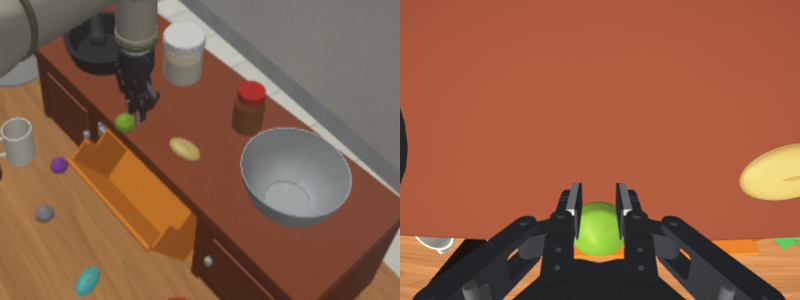

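```bash
python3 -m jog '[[[-0.013,-0.0013,0],[0,0,0],30],[[-0.013,-0.0013,0],[0,0,0],30],[[-0.013,-0.0013,0],[0,0,0],30],[[-0.013,-0.0013,0],[0,0,0],30],[[0,0,0],[0,0,0],30]]'; python3 st.py
python3 - <<'E'
from h import *
snap('scene','s4');snap('side','d4')
a=cv2.imread('pics/d4.png')[60:260,150:450];b=cv2.imread('pics/s4.png')[100:300,150:450]
cv2.imwrite('pics/m4.png',np.hstack([cv2.resize(a,(400,300)),cv2.resize(b,(400,300))]))
E
```

```text
clock: 4.72
position: [0.5566, 0.1151, 0.2527]
ee_rot: [0.999, 0.048, 0.004, -0.006]
ft_force: [-0.3, -0.8, 0.1]
grip_width: 0.3
q [ 0.341  0.28  -0.738  1.588  0.183  1.337 -1.893] d,a,z -0.0044 0.058 0.2527 F da z -0.4 -0.7 0.1 toolz [ 0.007  0.012 -1.   ] tooly [ 0.096 -0.995 -0.011] t 4.725 g 0.3
```

View pics/m4.png

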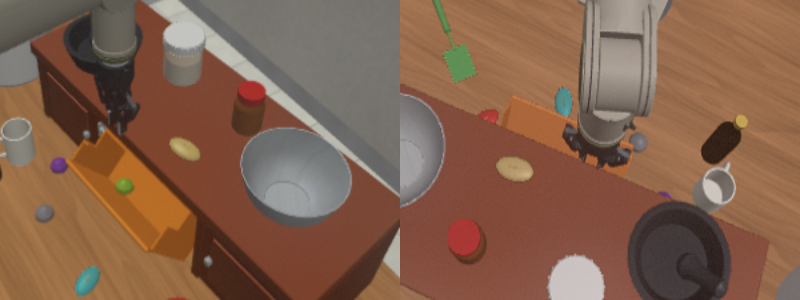

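The lime is in the bin (side crop 124,186). Next, the stone.

```bash
python3 -m jog '[[[0,0,0.05],[0,0,0],40],[[0.034,-0.0315,0.01],[0,0,0.005],40],[[0.034,-0.0315,0],[0,0,0],40],[[0.034,-0.0315,0],[0,0,0],40],[[0.034,-0.0315,0],[0,0,0],40]]'; python3 st.py
python3 -m jog '[[[0,0,-0.015],[0,0,0],40],[[0,0,0],[0,0,0],40]]'; python3 st.py
python3 - <<'E'
from h import *
snap('wrist','w5')
im,W=cloud('w5')
dx=np.array([.99483,.10151]);dy=np.array([-.10151,.99483])
hsv=cv2.cvtColor(im,cv2.COLOR_RGB2HSV)
s=(hsv[...,0]>12)&(hsv[...,0]<25)&(hsv[...,1]>60)&(W[...,2]>.234)&(W[...,2]<.26)
s=s.astype(np.uint8);n,l,st,c=cv2.connectedComponentsWithStats(s);k=1+np.argmax(st[1:,4]);p=W[l==k]
print(st[k],'d',(p[:,:2]@dx-.5698).min(),(p[:,:2]@dx-.5698).max(),'a',(p[:,:2]@dy).min(),(p[:,:2]@dy).max(),p[:,2].max())
E
```

```text
clock: 5.45
position: [0.6972, -0.0118, 0.3156]
ee_rot: [0.999, 0.053, 0.005, -0.006]
ft_force: [0.1, 0.7, 1.2]
grip_width: 0.399
q [ 0.347  0.544 -0.641  1.109  0.305  1.569 -1.683] d,a,z 0.1226 -0.0825 0.3156 F da z 0.2 0.6 1.2 toolz [ 0.009  0.013 -1.   ] tooly [ 0.106 -0.994 -0.012] t 5.45 g 0.399
clock: 5.7
position: [0.6992, -0.015, 0.2973]
ee_rot: [0.999, 0.051, 0.004, -0.006]
ft_force: [0.3, 0.0, -0.3]
grip_width: 0.401
q [ 0.354  0.554 -0.638  1.133  0.308  1.539 -1.685] d,a,z 0.1242 -0.0859 0.2973 F da z 0.3 -0.0 -0.3 toolz [ 0.006  0.013 -1.   ] tooly [ 0.101 -0.995 -0.012] t 5.7 g 0.401
[ 220  258   68   49 2374] d 0.04811092216124324 0.09336704090126591 a -0.11024904337054561 -0.055944409359601585 0.2506262649729232
```

View pics/w5.png

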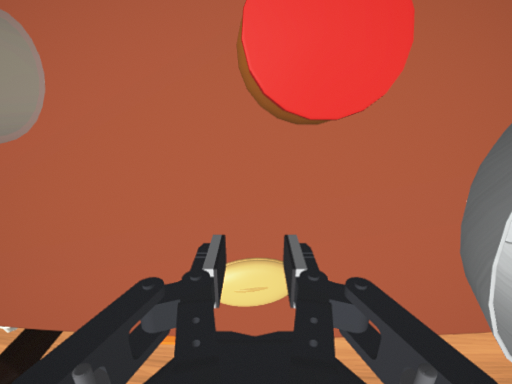

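The stone lies just robot-side of the fingers and centred between them, at (254,283). I'll descend and sweep.

```bash
python3 -m jog '[[[0,0.003,-0.025],[0,0,0],40],[[0,0,-0.015],[0,0,0],40],[[0,0,-0.004],[0,0,0],40],[[0,0,-0.001],[0,0,0],40]]'; python3 st.py

```

```text
clock: 6.25
position: [0.699, -0.0099, 0.2559]
ee_rot: [0.999, 0.052, 0.006, -0.006]
ft_force: [0.4, -0.2, 0.2]
grip_width: 0.4
q [ 0.36   0.563 -0.638  1.209  0.316  1.454 -1.7  ] d,a,z 0.1246 -0.0808 0.2559 F da z 0.3 -0.2 0.2 toolz [ 0.012  0.012 -1.   ] tooly [ 0.104 -0.995 -0.011] t 6.25 g 0.4
```

```bash
python3 -m jog '[[[0,0,-0.006],[0,0,0],40],[[-0.005,-0.0005,-0.001],[0,0,0],40],[[-0.015,-0.0015,0],[0,0,0],40],[[-0.015,-0.0015,0],[0,0,0],40],[[-0.01,-0.001,0],[0,0,0],40]]'; python3 st.py
python3 - <<'E'
from h import *
snap('side','d6');snap('wrist','w6')
a=cv2.imread('pics/d6.png')[60:260,150:450];b=cv2.imread('pics/w6.png')
cv2.imwrite('pics/m6.png',np.hstack([cv2.resize(a,(400,300)),cv2.resize(b,(400,300))]))
E
```

```text
clock: 6.88
position: [0.6529, -0.0143, 0.25]
ee_rot: [0.999, 0.052, 0.008, -0.006]
ft_force: [0.0, -0.1, 0.4]
grip_width: 0.4
q [ 0.431  0.462 -0.661  1.365  0.272  1.392 -1.69 ] d,a,z 0.0783 -0.0805 0.25 F da z 0.0 -0.1 0.4 toolz [ 0.014  0.013 -1.   ] tooly [ 0.104 -0.995 -0.011] t 6.875 g 0.4
```

View pics/m6.png

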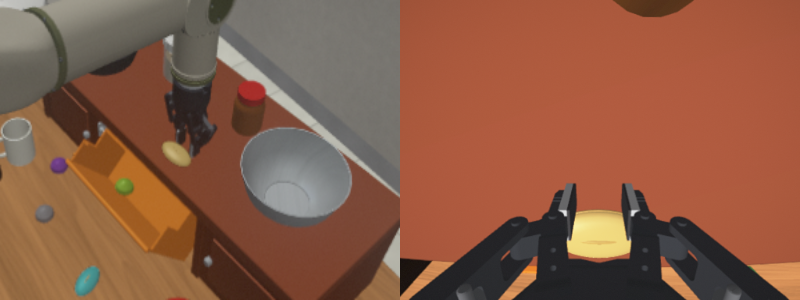

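The stone is sliding ahead of both fingers and has squared up along the edge (wrist view 600,233). I'll carry on past the edge.

```bash
python3 -m jog '[[[-0.014,-0.0014,0],[0,0,0],40],[[-0.014,-0.0014,0],[0,0,0],40],[[-0.013,-0.0013,0],[0,0,0],40],[[-0.013,-0.0013,0],[0,0,0],40],[[-0.013,-0.0013,0],[0,0,0],40]]'; python3 st.py
python3 -m jog '[[[-0.013,-0.0013,0],[0,0,0],40],[[0,0,0],[0,0,0],40]]'; python3 st.py
python3 - <<'E'
from h import *
snap('scene','s7');snap('side','d7')
a=cv2.imread('pics/d7.png')[60:260,150:450];b=cv2.imread('pics/s7.png')[100:300,150:450]
cv2.imwrite('pics/m7.png',np.hstack([cv2.resize(a,(400,300)),cv2.resize(b,(400,300))]))
E
```

```text
clock: 7.6
position: [0.5849, -0.021, 0.2504]
ee_rot: [0.999, 0.052, 0.008, -0.006]
ft_force: [-0.2, 0.8, -0.1]
grip_width: 0.402
q [ 0.531  0.308 -0.691  1.555  0.188  1.333 -1.644] d,a,z 0.0099 -0.0803 0.2504 F da z -0.1 0.8 -0.1 toolz [ 0.016  0.013 -1.   ] tooly [ 0.104 -0.995 -0.012] t 7.6 g 0.402
clock: 7.85
position: [0.5703, -0.0227, 0.2507]
ee_rot: [0.999, 0.052, 0.008, -0.006]
ft_force: [0.1, 0.6, 0.6]
grip_width: 0.402
q [ 0.552  0.273 -0.695  1.592  0.168  1.323 -1.63 ] d,a,z -0.0048 -0.0805 0.2507 F da z 0.2 0.6 0.6 toolz [ 0.016  0.012 -1.   ] tooly [ 0.103 -0.995 -0.011] t 7.85 g 0.402
```

View pics/m7.png

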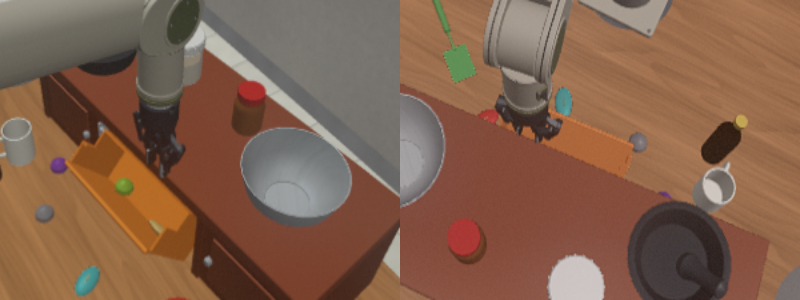

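Both wastes are in the bin: lime at side crop (124,186), stone at (158,228). Next I'll lift, close the fingers, back out to the front of the bin and lean the tool back.

```bash
python3 -m jog '[[[-0.01,0,0.05],[0,0,0],0],[[-0.03,0.012,0.01],[0,0,0],0],[[-0.03,0.013,0],[0.012,-0.12,0],0],[[-0.03,0.013,0],[0.015,-0.15,0],0],[[-0.02,0.013,0],[0.015,-0.15,0],0]]'; python3 st.py

```

```text
clock: 8.57
position: [0.4557, 0.0292, 0.3121]
ee_rot: [0.975, 0.053, 0.214, -0.019]
ft_force: [-0.9, 1.2, -0.6]
grip_width: 0.002
q [ 0.666 -0.422 -0.61   2.064 -0.373  1.02  -1.284] d,a,z -0.1135 -0.0172 0.3121 F da z -0.8 1.3 -0.6 toolz [ 0.415  0.06  -0.908] tooly [ 0.112 -0.994 -0.014] t 8.575 g 0.002
```

```bash
python3 -m jog '[[[0,0,-0.03],[0.012,-0.12,0],0],[[0,0,-0.03],[0.012,-0.12,0],0],[[0,0,-0.02],[0.012,-0.12,0],0]]'; python3 st.py
python3 - <<'E'
from h import *
snap('side','d8');snap('scene','s8')
a=cv2.imread('pics/d8.png')[60:260,100:400];b=cv2.imread('pics/s8.png')[60:260,150:450]
cv2.imwrite('pics/m8.png',np.hstack([cv2.resize(a,(400,300)),cv2.resize(b,(400,300))]))
dx=np.array([.99483,.10151]);dy=np.array([-.10151,.99483])
im,W=cloud('d8');hsv=cv2.cvtColor(im,cv2.COLOR_RGB2HSV)
d=W[...,:2]@dx-.5698;al=W[...,:2]@dy
o=(hsv[...,0]>8)&(hsv[...,0]<18)&(hsv[...,1]>190)&(W[...,2]>.02)&(d>-.15)&(d<.1)&(abs(al)<.2)
# lip: topmost z near min d
for a0 in (-.12,-.08,-.04,0,.04,.08,.12):
    m=o&(abs(al-a0)<.02); 
    if m.sum()>20:
        k=d[m]<np.percentile(d[m],6);print(a0,m.sum(),d[m][k].mean().round(4),W[...,2][m][k].mean().round(4), W[...,2][m].max().round(3))
E
```

```text
clock: 8.95
position: [0.4604, 0.0208, 0.256]
ee_rot: [0.939, 0.046, 0.341, -0.013]
ft_force: [0.0, -1.3, 0.9]
grip_width: 0.001
q [ 0.205 -0.498 -0.292  2.367 -0.241  0.565 -1.418] d,a,z -0.1097 -0.0261 0.256 F da z -0.1 -1.3 0.9 toolz [ 0.639  0.057 -0.767] tooly [ 0.096 -0.995  0.007] t 8.95 g 0.001
-0.12 196 -0.1048 0.1436 0.22
-0.08 413 -0.1039 0.1439 0.204
-0.04 437 -0.1028 0.1433 0.207
0 445 -0.1029 0.1437 0.203
0.04 401 -0.1031 0.1439 0.204
0.08 245 -0.1023 0.143 0.203
0.12 556 -0.0414 0.1557 0.169
```

View pics/m8.png

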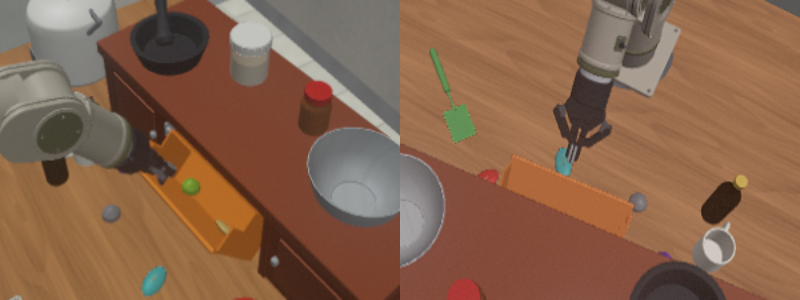

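```bash
cat > kin.py <<'E'
import numpy as np, itertools
from scipy.spatial.transform import Rotation as R
from scipy.optimize import least_squares
def fk(q,par,s):
    z=lambda a:R.from_euler('z',a).as_matrix(); y=lambda a:R.from_euler('y',a).as_matrix()
    h,b,L1,e1,L2,e2,e3,L3,o7=par
    T=z(s[0]*q[0]);p=np.array([0,0,h])
    T=T@y(s[1]*q[1]);T=T@z(s[2]*q[2]);p=p+T@[e1,b*0,L1]
    T=T@y(s[3]*q[3]);p=p+T@[e2,0,L2]; T=T@z(s[4]*q[4])
    T=T@y(s[5]*q[5]);p=p+T@[e3,0,L3];T=T@z(s[6]*q[6]+o7)
    return p,T
E
python3 - <<'E'
from kin import *
D=[eval(l,{'array':np.array,'np':np}) for l in open('log.txt')]
Q=np.array([d[0] for d in D],float);P=np.array([d[1] for d in D]);Rm=R.from_quat([d[2] for d in D]).as_matrix()
best=[]
for s in itertools.product([-1],[1],[1,-1],[1],[1,-1],[1],[1,-1]):
  for o7 in(0,np.pi/2,-np.pi/2,np.pi):
    e=np.mean([np.linalg.norm(fk(q,[.3,0,.4,0,.4,0,0,.2,o7],s)[1]-r) for q,r in zip(Q,Rm)]);best.append((e,s,o7))
best.sort();print(best[:4])
e,s,o7=best[0]
f=lambda x:np.concatenate([np.r_[fk(q,list(x)+[o7],s)[0]-p] for q,p in zip(Q,P)])
r=least_squares(f,[.3,0,.4,0,.4,0,0,.2]);print(r.x.round(4),np.abs(r.fun).max(),np.sqrt(np.mean(r.fun**2)))
E
```

```text
[(np.float64(9.279583011195412e-16), (-1, 1, -1, 1, -1, 1, -1), 1.5707963267948966), (np.float64(0.6483161157818017), (-1, 1, 1, 1, 1, 1, -1), 0), (np.float64(0.6521738054622519), (-1, 1, -1, 1, 1, 1, -1), 1.5707963267948966), (np.float64(0.7539853819722601), (-1, 1, -1, 1, -1, 1, 1), -1.5707963267948966)]
[ 0.1289 -0.6238  0.448  -0.0523  0.453  -0.0906 -0.0686  0.3039] 0.05101200982536301 0.017916340763404093
```

```bash
cat >> kin.py <<'E'
S=(-1,1,-1,1,-1,1,-1)
def rots(q):
    ax='zyzyzyz';T=np.eye(3);o=[T]
    for i in range(7):
        T=T@R.from_euler(ax[i],S[i]*q[i]+(np.pi/2 if i==6 else 0)).as_matrix();o.append(T)
    return o
def load():
    D=[eval(l) for l in open('log.txt')]
    return np.array([d[0] for d in D],float),np.array([d[1] for d in D]),R.from_quat([d[2] for d in D]).as_matrix()
def lin():
    Q,P,_=load()
    A=np.vstack([np.hstack(rots(q)) for q in Q]);b=P.ravel()
    x,res,rk,sv=np.linalg.lstsq(A,b,rcond=1e-4)
    return x,A@x-b,rk,sv
def fkl(q,x):
    o=rots(q);return np.hstack(o)@x,o[-1]
E
python3 - <<'E'
from kin import *
x,r,rk,sv=lin();print(x.reshape(8,3).round(4),abs(r).max(),rk,sv.round(4))
E
```

```text
[[ 0.000e+00  0.000e+00  1.291e-01]
 [-0.000e+00 -1.090e-02  1.291e-01]
 [ 0.000e+00 -1.090e-02  2.243e-01]
 [-0.000e+00 -1.170e-02  2.243e-01]
 [ 0.000e+00 -1.170e-02  2.450e-01]
 [-0.000e+00 -2.000e-04  2.450e-01]
 [-0.000e+00 -2.000e-04  1.620e-01]
 [-0.000e+00  0.000e+00  1.620e-01]] 5.551115123125783e-16 17 [11.1761 11.1328 11.0574  1.9045  1.7722  1.6533  1.3547  0.8032  0.5621
  0.4912  0.4385  0.2508  0.2125  0.1904  0.1135  0.0494  0.0118  0.
  0.      0.      0.      0.      0.      0.    ]
```

```bash
cat > plan.py <<'E'
from kin import *
x,_,_,_=lin()
lo=np.array([-2.6,-.5,-1.47,.16,-1.27,.06,-2.6]);hi=np.array([2.6,2.12,1.34,2.42,4.41,2.06,2.6])
dx=np.array([.99483,.10151]);dy=np.array([-.10151,.99483])
def w(d,a,z): return np.r_[(d+.5698)*dx+a*dy,z]
def tcp(th,ph,s=.03,gap=0.):
    u=np.array([-np.sin(th),np.cos(th)]);n=np.array([np.cos(th),np.sin(th)]);H=np.array([.012,.012])
    b=np.array([-np.sin(ph),np.cos(ph)]);p=np.array([np.cos(ph),np.sin(ph)])
    rim=H+.1705*u-.005*n
    tip=rim-.011*p-s*b
    c=tip+.011*p; pen=(c-H)@n
    if pen>0: tip=tip-pen*n
    tip=tip-gap*p
    return tip+.019*b,pen,(tip+.011*p-H)@u
def ik(t,a,ph,q0,yaw=.1017):
    # tool z dir, tool y = -dy direction
    ed=np.r_[np.cos(yaw),np.sin(yaw),0];ea=np.r_[-np.sin(yaw),np.cos(yaw),0]
    zt=np.sin(ph)*ed-np.cos(ph)*np.array([0,0,1]);yt=-ea;xt=np.cross(yt,zt)
    Rt=np.c_[xt,yt,zt];pt=w(t[0],a,t[1])
    def f(q):
        p,Rr=fkl(q,x);return np.r_[(p-pt)*10,R.from_matrix(Rt.T@Rr).as_rotvec()*2,(q-q0)*.01]
    r=least_squares(f,np.clip(q0,lo+1e-3,hi-1e-3),bounds=(lo,hi));return r.x,np.linalg.norm(r.fun[:6])
E
python3 - <<'E'
from plan import *
Q,_,_=load();q=Q[-1]
for th,ph,g in [(.717,20,.012),(.717,20,0),(.6,24,0),(.5,28,0),(.4,33,0),(.3,38,0),(.2,40,0),(.1,40,0),(.03,40,0)]:
    t,pen,up=tcp(th,np.radians(ph),gap=g);
    q,e=ik(t,-.015,np.radians(ph),q);print(th,ph,'TCP d,z',t.round(4),'w',w(t[0],-.015,t[1]).round(4),'pen',pen.round(4),'up',up.round(3),'q',q.round(2),'err',e.round(4))
E
```

```text
0.717 20 TCP d,z [-0.1217  0.119 ] w [0.4473 0.0306 0.119 ] pen -0.0158 up 0.147 q [ 0.21 -0.14 -0.38  2.31 -0.05  0.61 -1.61] err 0.0001
0.717 20 TCP d,z [-0.1104  0.1231] w [0.4586 0.0317 0.1231] pen -0.0158 up 0.143 q [ 0.21 -0.12 -0.38  2.28 -0.03  0.62 -1.62] err 0.0
0.6 24 TCP d,z [-0.094   0.1354] w [0.4749 0.0334 0.1354] pen -0.0104 up 0.141 q [ 0.21 -0.14 -0.38  2.29 -0.04  0.56 -1.61] err 0.0
0.5 28 TCP d,z [-0.0787  0.1444] w [0.4901 0.0349 0.1444] pen -0.0053 up 0.141 q [ 0.21 -0.15 -0.37  2.3  -0.04  0.49 -1.61] err 0.0
0.4 33 TCP d,z [-0.0625  0.1518] w [0.5062 0.0366 0.1518] pen 0.0003 up 0.141 q [ 0.21 -0.16 -0.38  2.32 -0.04  0.39 -1.61] err 0.0
0.3 38 TCP d,z [-0.0505  0.1563] w [0.5182 0.0378 0.1563] pen 0.0057 up 0.142 q [ 0.21 -0.16 -0.38  2.36 -0.04  0.27 -1.62] err 0.0
0.2 40 TCP d,z [-0.0373  0.1608] w [0.5313 0.0391 0.1608] pen 0.0093 up 0.144 q [ 0.23 -0.15 -0.4   2.35 -0.01  0.23 -1.64] err 0.0
0.1 40 TCP d,z [-0.0232  0.1645] w [0.5453 0.0406 0.1645] pen 0.0119 up 0.146 q [ 0.24 -0.12 -0.41  2.32  0.02  0.23 -1.67] err 0.0
0.03 40 TCP d,z [-0.013   0.1664] w [0.5554 0.0416 0.1664] pen 0.0136 up 0.147 q [ 0.25 -0.09 -0.42  2.29  0.05  0.24 -1.7 ] err 0.0
```

```bash
python3 -m jog '[[[-0.015,0.004,0],[-0.012,0.12,0],0],[[-0.012,0.004,-0.01],[-0.012,0.12,0],0],[[0,0,-0.03],[-0.01,0.11,0],0]]'; python3 st.py
```

```text
clock: 9.43
position: [0.4318, 0.0337, 0.2171]
ee_rot: [0.985, 0.053, 0.164, -0.009]
ft_force: [-0.5, -0.2, 0.1]
grip_width: -0.002
q [ 0.277 -0.305 -0.402  2.199 -0.142  0.897 -1.52 ] d,a,z -0.1368 -0.0103 0.2171 F da z -0.5 -0.1 0.1 toolz [ 0.323  0.034 -0.946] tooly [ 0.107 -0.994  0.   ] t 9.425 g -0.002
```

```bash
python3 -m jog '[[[-0.001,-0.002,-0.03],[0,0,0],0],[[0,-0.002,-0.03],[0,0,0],0],[[0,0,-0.025],[0,0,0],0],[[0,0,-0.01],[0,0,0],0],[[0,0,0],[0,0,0],0]]'; python3 st.py
python3 - <<'E'
from h import *
snap('side','d9')
a=cv2.imread('pics/d9.png')[80:280,100:400]
cv2.imwrite('pics/m9.png',cv2.resize(a,(750,500)))
E
```

```text
clock: 10.05
position: [0.4351, 0.0291, 0.1235]
ee_rot: [0.986, 0.05, 0.161, -0.012]
ft_force: [0.4, -0.0, 0.2]
grip_width: -0.002
q [ 0.283 -0.165 -0.433  2.31  -0.096  0.658 -1.559] d,a,z -0.134 -0.0153 0.1235 F da z 0.4 -0.1 0.2 toolz [ 0.317  0.039 -0.948] tooly [ 0.103 -0.995 -0.007] t 10.05 g -0.002
```

View pics/m9.png

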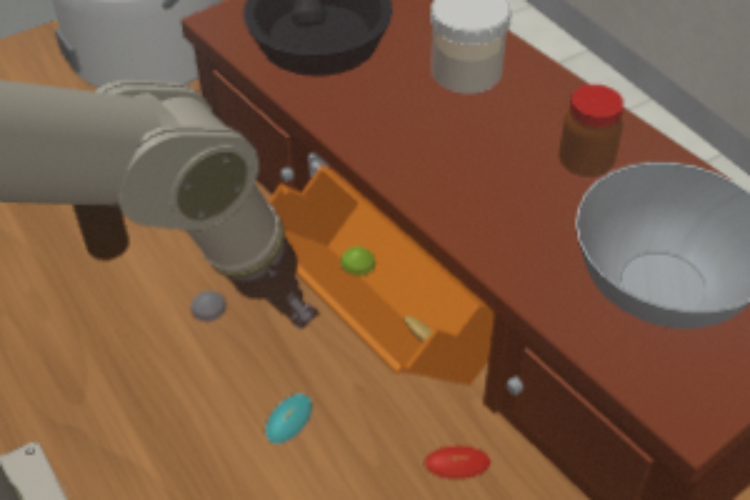

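```bash
python3 -m jog '[[[0.006,0.0006,0],[0,0,0],0],[[0.006,0.0006,0],[0,0,0],0],[[0.004,0.0004,0],[0,0,0],0],[[0.004,0.0004,0],[0,0,0],0]]'; python3 st.py
python3 -m jog '[[[0.004,0.0004,0.002],[0,0,0],0],[[0.004,0.0004,0.003],[0.001,-0.014,0],0],[[0.004,0.0004,0.003],[0.001,-0.014,0],0]]'; python3 st.py
```

```text
clock: 10.6
position: [0.4582, 0.0314, 0.1267]
ee_rot: [0.985, 0.05, 0.163, -0.012]
ft_force: [-2.7, 0.3, 0.4]
grip_width: -0.0
q [ 0.285 -0.112 -0.44   2.261 -0.058  0.654 -1.589] d,a,z -0.1108 -0.0152 0.1267 F da z -2.6 0.5 0.4 toolz [ 0.321  0.039 -0.946] tooly [ 0.103 -0.995 -0.006] t 10.6 g -0.0
clock: 10.98
position: [0.4702, 0.0327, 0.1344]
ee_rot: [0.983, 0.05, 0.177, -0.012]
ft_force: [-1.4, -0.3, -0.9]
grip_width: -0.0
q [ 0.286 -0.11  -0.44   2.248 -0.054  0.638 -1.591] d,a,z -0.0987 -0.0152 0.1344 F da z -1.5 -0.2 -0.9 toolz [ 0.347  0.041 -0.937] tooly [ 0.103 -0.995 -0.006] t 10.975 g -0.0
```

```bash
python3 -m jog '[[[0.004,0.0004,0.0025],[0.002,-0.022,0],0],[[0.004,0.0004,0.0025],[0.002,-0.022,0],0],[[0.004,0.0004,0.0025],[0.002,-0.022,0],0],[[0.004,0.0004,0.0025],[0.002,-0.022,0],0],[[0.004,0.0004,0.002],[0.002,-0.022,0],0]]'; python3 st.py
python3 - <<'E'
from h import *
snap('side','d10')
a=cv2.imread('pics/d10.png')[80:280,100:400]
cv2.imwrite('pics/m10.png',cv2.resize(a,(750,500)))
E
```

```text
clock: 11.6
position: [0.491, 0.0348, 0.1469]
ee_rot: [0.971, 0.05, 0.234, -0.014]
ft_force: [-1.4, 0.5, -1.0]
grip_width: 0.0
q [ 0.283 -0.142 -0.436  2.281 -0.073  0.517 -1.577] d,a,z -0.0778 -0.0152 0.1469 F da z -1.4 0.6 -1.0 toolz [ 0.454  0.051 -0.89 ] tooly [ 0.104 -0.995 -0.004] t 11.6 g 0.0
```

View pics/m10.png

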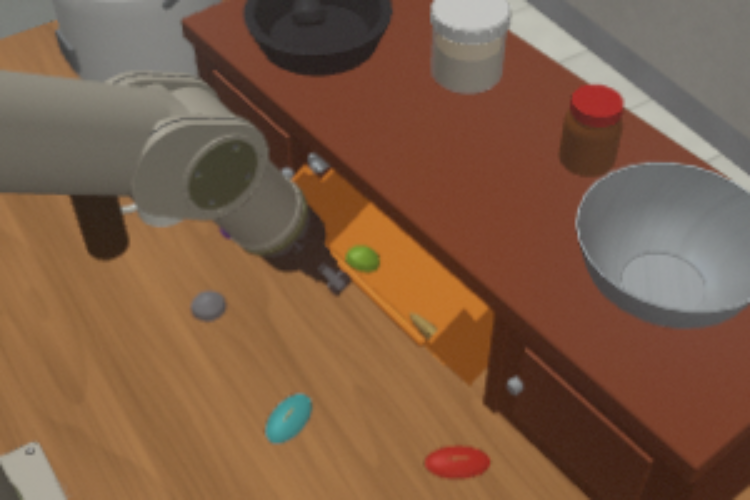

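```bash
python3 -m jog '[[[0.004,0.0004,0.0016],[0.003,-0.028,0],0],[[0.004,0.0004,0.0016],[0.003,-0.028,0],0],[[0.004,0.0004,0.0014],[0.003,-0.028,0],0],[[0.004,0.0004,0.0012],[0.003,-0.028,0],0]]'; python3 st.py
python3 -m jog '[[[0.004,0.0004,0.001],[0.003,-0.028,0],0],[[0.004,0.0004,0.001],[0.003,-0.028,0],0],[[0.004,0.0004,0.001],[0.003,-0.028,0],0],[[0.004,0.0004,0.001],[0,0,0],0]]'; python3 st.py

```

```text
clock: 12.15
position: [0.5083, 0.0365, 0.1535]
ee_rot: [0.955, 0.049, 0.293, -0.017]
ft_force: [-2.4, 0.2, -1.3]
grip_width: 0.003
q [ 0.277 -0.162 -0.432  2.33  -0.095  0.365 -1.56 ] d,a,z -0.0604 -0.0153 0.1535 F da z -2.3 0.4 -1.3 toolz [ 0.558  0.062 -0.828] tooly [ 0.104 -0.995 -0.004] t 12.15 g 0.003
clock: 12.65
position: [0.5241, 0.0381, 0.1571]
ee_rot: [0.941, 0.049, 0.335, -0.019]
ft_force: [-3.7, -0.7, -0.7]
grip_width: -0.003
q [ 0.28  -0.155 -0.439  2.359 -0.095  0.24  -1.561] d,a,z -0.0445 -0.0153 0.1571 F da z -3.7 -0.3 -0.7 toolz [ 0.629  0.069 -0.774] tooly [ 0.105 -0.994 -0.004] t 12.65 g -0.003
```

```bash
python3 -m jog '[[[0.002,0.0002,0.0006],[0,-0.005,0],0],[[0.002,0.0002,0.0006],[0,-0.005,0],0],[[0.002,0.0002,0.0006],[0,0,0],0],[[0.002,0.0002,0.0005],[0,0,0],0]]'; python3 st.py
python3 -m jog '[[[0.002,0.0002,0.0005],[0,0,0],0],[[0.002,0.0002,0.0005],[0,0,0],0],[[0.002,0.0002,0.0005],[0,0,0],0]]'; python3 st.py

```

```text
clock: 13.15
position: [0.5323, 0.0389, 0.159]
ee_rot: [0.939, 0.049, 0.339, -0.019]
ft_force: [-3.5, -0.4, -1.2]
grip_width: 0.005
q [ 0.294 -0.139 -0.453  2.345 -0.072  0.229 -1.581] d,a,z -0.0363 -0.0153 0.159 F da z -3.5 -0.0 -1.2 toolz [ 0.636  0.069 -0.769] tooly [ 0.105 -0.994 -0.003] t 13.15 g 0.005
clock: 13.52
position: [0.5385, 0.0395, 0.1602]
ee_rot: [0.939, 0.049, 0.339, -0.019]
ft_force: [-3.6, 0.6, -1.6]
grip_width: -0.001
q [ 0.304 -0.125 -0.464  2.329 -0.053  0.232 -1.597] d,a,z -0.0301 -0.0153 0.1602 F da z -3.5 1.0 -1.6 toolz [ 0.635  0.069 -0.77 ] tooly [ 0.105 -0.994 -0.003] t 13.525 g -0.001
```

```bash
python3 -m jog '[[[0.0015,0.0002,0.0003],[0,0,0],0],[[0.0015,0.0002,0.0003],[0,0,0],0]]'; python3 st.py
python3 - <<'E'
from h import *
snap('side','d11');snap('wrist','w11')
a=cv2.imread('pics/d11.png')[80:280,100:400];b=cv2.imread('pics/w11.png')
cv2.imwrite('pics/m11.png',np.hstack([cv2.resize(a,(400,300)),cv2.resize(b,(400,300))]))
E
```

```text
clock: 13.78
position: [0.5414, 0.0399, 0.1606]
ee_rot: [0.939, 0.049, 0.339, -0.019]
ft_force: [-7.9, -0.9, 0.5]
grip_width: -0.003
q [ 0.309 -0.117 -0.469  2.322 -0.042  0.233 -1.606] d,a,z -0.0271 -0.0153 0.1606 F da z -8.0 -0.1 0.5 toolz [ 0.634  0.069 -0.77 ] tooly [ 0.105 -0.994 -0.003] t 13.775 g -0.003
```

View pics/m11.png

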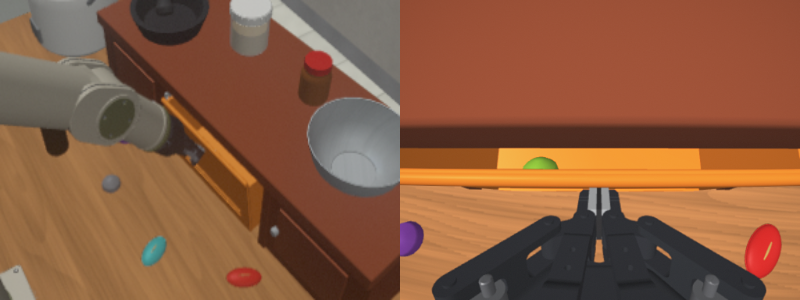

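```bash
for i in 1; do python3 -m jog '[[[0.001,0.0001,0.0002],[0,0,0],0]]'; python3 st.py; done
python3 -m jog '[[[0.001,0.0001,0.0002],[0,0,0],0]]'; python3 st.py; python3 -m jog '[[[0.001,0.0001,0.0002],[0,0,0],0]]'; python3 st.py
```

```text
clock: 14.0
position: [0.5422, 0.0399, 0.1606]
ee_rot: [0.94, 0.049, 0.338, -0.019]
ft_force: [-11.4, 0.2, 3.0]
grip_width: -0.002
q [ 0.311 -0.115 -0.471  2.32  -0.038  0.234 -1.609] d,a,z -0.0264 -0.0154 0.1606 F da z -11.4 1.4 3.0 toolz [ 0.634  0.069 -0.77 ] tooly [ 0.105 -0.995 -0.003] t 14.0 g -0.002
clock: 14.12
position: [0.5428, 0.0399, 0.1606]
ee_rot: [0.94, 0.049, 0.338, -0.019]
ft_force: [-14.1, -0.6, 5.6]
grip_width: 0.0
q [ 0.312 -0.113 -0.473  2.318 -0.034  0.236 -1.612] d,a,z -0.0257 -0.0154 0.1606 F da z -14.1 0.9 5.6 toolz [ 0.633  0.069 -0.771] tooly [ 0.105 -0.995 -0.002] t 14.125 g 0.0
clock: 14.25
position: [0.5435, 0.04, 0.1607]
ee_rot: [0.94, 0.049, 0.337, -0.019]
ft_force: [-14.9, -1.7, 5.5]
grip_width: 0.001
q [ 0.314 -0.111 -0.474  2.316 -0.031  0.237 -1.615] d,a,z -0.0251 -0.0153 0.1607 F da z -15.0 -0.1 5.5 toolz [ 0.633  0.068 -0.772] tooly [ 0.105 -0.994 -0.002] t 14.25 g 0.001
```

```bash
python3 -m jog '[[[0.0003,0,0.001],[0,0,0],0]]'; python3 st.py
python3 -m jog '[[[0.0008,0.0001,0.0006],[0,0,0],0]]'; python3 st.py
```

```text
clock: 14.38
position: [0.5432, 0.04, 0.1612]
ee_rot: [0.94, 0.049, 0.337, -0.019]
ft_force: [-4.7, -0.8, -4.4]
grip_width: 0.002
q [ 0.313 -0.113 -0.473  2.315 -0.033  0.24  -1.613] d,a,z -0.0253 -0.0154 0.1612 F da z -4.7 -0.3 -4.4 toolz [ 0.631  0.068 -0.772] tooly [ 0.105 -0.994 -0.002] t 14.375 g 0.002
clock: 14.5
position: [0.5434, 0.04, 0.1611]
ee_rot: [0.94, 0.049, 0.336, -0.019]
ft_force: [-8.8, -0.5, -0.7]
grip_width: 0.003
q [ 0.314 -0.112 -0.474  2.313 -0.031  0.243 -1.615] d,a,z -0.0252 -0.0154 0.1611 F da z -8.8 0.4 -0.7 toolz [ 0.63   0.068 -0.774] tooly [ 0.105 -0.994 -0.002] t 14.5 g 0.003
```

```bash
python3 -m jog '[[[0.0012,0.0001,0.0006],[0,0,0],0]]'; python3 st.py
python3 -m jog '[[[0.0012,0.0001,0.0006],[0,0,0],0]]'; python3 st.py;python3 -m jog '[[[0.0012,0.0001,0.0006],[0,0,0],0]]'; python3 st.py
```

```text
clock: 14.62
position: [0.5438, 0.04, 0.1611]
ee_rot: [0.941, 0.049, 0.335, -0.018]
ft_force: [-13.9, -0.5, 4.3]
grip_width: 0.002
q [ 0.315 -0.11  -0.475  2.311 -0.028  0.245 -1.617] d,a,z -0.0247 -0.0154 0.1611 F da z -13.9 0.9 4.3 toolz [ 0.629  0.068 -0.775] tooly [ 0.105 -0.994 -0.002] t 14.625 g 0.002
clock: 14.75
position: [0.5443, 0.04, 0.1611]
ee_rot: [0.941, 0.049, 0.334, -0.018]
ft_force: [-13.5, -1.3, 4.8]
grip_width: 0.002
q [ 0.316 -0.108 -0.476  2.308 -0.025  0.248 -1.619] d,a,z -0.0242 -0.0154 0.1611 F da z -13.6 0.1 4.8 toolz [ 0.627  0.067 -0.776] tooly [ 0.105 -0.994 -0.001] t 14.75 g 0.002
clock: 14.88
position: [0.5449, 0.0401, 0.1613]
ee_rot: [0.941, 0.049, 0.333, -0.018]
ft_force: [-12.8, -0.7, 3.5]
grip_width: -0.001
q [ 0.317 -0.107 -0.478  2.306 -0.023  0.251 -1.622] d,a,z -0.0237 -0.0154 0.1613 F da z -12.8 0.6 3.5 toolz [ 0.626  0.067 -0.777] tooly [ 0.105 -0.994 -0.001] t 14.875 g -0.001
```

```bash
python3 -m jog '[[[0.0012,0.0001,0.0007],[0,-0.001,0],0]]'; python3 st.py
python3 -m jog '[[[0.0012,0.0001,0.0007],[0,-0.001,0],0]]'; python3 st.py;python3 -m jog '[[[0.0012,0.0001,0.0007],[0,-0.001,0],0]]'; python3 st.py
```

```text
clock: 15.0
position: [0.5453, 0.0401, 0.1614]
ee_rot: [0.941, 0.049, 0.333, -0.018]
ft_force: [-12.2, -1.0, 3.2]
grip_width: 0.001
q [ 0.318 -0.105 -0.479  2.304 -0.02   0.252 -1.624] d,a,z -0.0232 -0.0154 0.1614 F da z -12.3 0.3 3.2 toolz [ 0.625  0.067 -0.778] tooly [ 0.105 -0.994 -0.001] t 15.0 g 0.001
clock: 15.12
position: [0.5458, 0.0402, 0.1615]
ee_rot: [0.942, 0.05, 0.333, -0.018]
ft_force: [-11.2, -0.9, 3.0]
grip_width: -0.004
q [ 0.319 -0.104 -0.48   2.302 -0.017  0.254 -1.626] d,a,z -0.0227 -0.0154 0.1615 F da z -11.2 0.3 3.0 toolz [ 0.625  0.066 -0.778] tooly [ 0.105 -0.994 -0.   ] t 15.125 g -0.004
clock: 15.25
position: [0.5463, 0.0403, 0.1616]
ee_rot: [0.942, 0.05, 0.332, -0.018]
ft_force: [-9.9, -0.6, 1.0]
grip_width: 0.005
q [ 0.32  -0.103 -0.481  2.3   -0.014  0.255 -1.629] d,a,z -0.0222 -0.0154 0.1616 F da z -9.9 0.4 1.0 toolz [ 0.624  0.066 -0.778] tooly [ 0.105 -0.994 -0.   ] t 15.25 g 0.005
```

```bash
python3 -m jog '[[[0.0012,0.0001,0.0006],[0,0,0],0]]'|grep force; python3 st.py
python3 -m jog '[[[0.0012,0.0001,0.0006],[0,0,0],0]]'|grep force; python3 st.py;python3 -m jog '[[[0.0012,0.0001,0.0006],[0,0,0],0]]'|grep force; python3 st.py
```

```text
ft_force: [-9.6, -0.1, 0.6]
q [ 0.321 -0.101 -0.482  2.298 -0.011  0.257 -1.631] d,a,z -0.0216 -0.0154 0.1617 F da z -9.6 0.9 0.6 toolz [ 0.623  0.066 -0.779] tooly [ 0.105 -0.994 -0.   ] t 15.375 g -0.001
ft_force: [-7.2, -0.9, -0.8]
q [ 0.322 -0.099 -0.483  2.295 -0.008  0.26  -1.633] d,a,z -0.0208 -0.0154 0.1619 F da z -7.2 -0.2 -0.8 toolz [ 0.622  0.066 -0.78 ] tooly [ 0.105 -0.994  0.   ] t 15.5 g 0.001
ft_force: [-5.7, 0.1, -1.7]
q [ 0.323 -0.097 -0.484  2.292 -0.005  0.262 -1.636] d,a,z -0.0201 -0.0154 0.162 F da z -5.6 0.7 -1.7 toolz [ 0.621  0.066 -0.781] tooly [ 0.105 -0.994  0.   ] t 15.625 g 0.003
```

```bash
for k in 1; do python3 -m jog '[[[0.001,0.0001,0.0004],[0,0,0],0],[[0.001,0.0001,0.0003],[0,0,0],0]]'|grep force; python3 st.py; done
python3 -m jog '[[[0.001,0.0001,0.0002],[0,0,0],0]]'|grep force; python3 st.py;python3 -m jog '[[[0.001,0.0001,0.0002],[0,0,0],0]]'|grep force; python3 st.py
```

```text
ft_force: [-3.6, -0.2, -3.2]
q [ 3.250e-01 -9.200e-02 -4.870e-01  2.287e+00  1.000e-03  2.640e-01
 -1.641e+00] d,a,z -0.0183 -0.0154 0.1623 F da z -3.6 0.1 -3.2 toolz [ 0.62   0.066 -0.782] tooly [ 0.105 -0.994  0.   ] t 15.875 g -0.0
ft_force: [-4.0, 0.8, -2.9]
q [ 0.326 -0.09  -0.488  2.285  0.005  0.264 -1.644] d,a,z -0.0172 -0.0154 0.1624 F da z -3.9 1.2 -2.9 toolz [ 0.62   0.066 -0.782] tooly [ 0.105 -0.994  0.   ] t 16.0 g 0.002
ft_force: [-10.5, -0.1, 1.8]
q [ 0.327 -0.087 -0.489  2.282  0.008  0.265 -1.647] d,a,z -0.0165 -0.0154 0.1624 F da z -10.5 1.0 1.8 toolz [ 0.62   0.065 -0.782] tooly [ 0.105 -0.994  0.   ] t 16.125 g -0.002
```

```bash
python3 -m jog '[[[0.001,0.0001,0.0003],[0,0,0],0]]'|grep force; python3 st.py;python3 -m jog '[[[0.001,0.0001,0.0003],[0,0,0],0]]'|grep force; python3 st.py
```

```text
ft_force: [-16.1, -0.2, 5.8]
q [ 0.328 -0.086 -0.49   2.28   0.011  0.267 -1.65 ] d,a,z -0.016 -0.0154 0.1623 F da z -16.0 1.4 5.8 toolz [ 0.619  0.065 -0.783] tooly [ 0.105 -0.994  0.   ] t 16.25 g -0.003
ft_force: [-20.1, -0.9, 8.7]
q [ 0.329 -0.084 -0.491  2.278  0.015  0.269 -1.652] d,a,z -0.0156 -0.0154 0.1623 F da z -20.1 1.1 8.7 toolz [ 0.617  0.065 -0.784] tooly [ 0.105 -0.994  0.001] t 16.375 g 0.002
```

The buffer has been reached at about 20 N. I'll back off slowly and check whether the panel follows the tool.

```bash
python3 -m jog '[[[-0.001,-0.0001,-0.0002],[0,0,0],0]]'|grep force; python3 st.py;python3 -m jog '[[[-0.0015,-0.0001,-0.0003],[0,0,0],0],[[-0.0015,-0.0001,-0.0003],[0,0,0],0]]'|grep force; python3 st.py;python3 -m jog '[[[-0.002,-0.0002,-0.0006],[0,0,0],0],[[-0.002,-0.0002,-0.0006],[0,0,0],0]]'|grep force; python3 st.py
```

```text
ft_force: [-6.2, 0.0, 1.7]
q [ 0.328 -0.087 -0.49   2.281  0.011  0.269 -1.65 ] d,a,z -0.0166 -0.0153 0.1624 F da z -6.1 0.6 1.7 toolz [ 0.618  0.065 -0.784] tooly [ 0.105 -0.994  0.001] t 16.5 g 0.004
ft_force: [0.9, -0.8, 0.6]
q [ 3.250e-01 -9.500e-02 -4.870e-01  2.286e+00  2.000e-03  2.660e-01
 -1.642e+00] d,a,z -0.0179 -0.0152 0.1637 F da z 0.8 -0.9 0.6 toolz [ 0.621  0.065 -0.781] tooly [ 0.105 -0.994  0.001] t 16.75 g -0.002
ft_force: [-0.3, 0.9, 0.9]
q [ 0.321 -0.104 -0.483  2.295 -0.011  0.262 -1.631] d,a,z -0.021 -0.0152 0.1638 F da z -0.2 1.0 0.9 toolz [ 0.624  0.065 -0.779] tooly [ 0.105 -0.994  0.001] t 17.0 g 0.001
```

Contact force is zero, so the panel stayed. I'll retreat clear and look.

```bash
python3 -m jog '[[[-0.012,-0.001,-0.002],[0,0,0],0],[[-0.02,-0.002,-0.002],[-0.01,0.1,0],0],[[-0.02,-0.002,0],[-0.012,0.12,0],0],[[-0.02,-0.002,0],[-0.01,0.1,0],0],[[-0.01,0,0.03],[0,0,0],0]]'; python3 -m jog '[[[-0.01,0,0.05],[0,0,0],0],[[-0.01,0,0.05],[0,0,0],0],[[0,-0.04,0.03],[0,0,0],0],[[0,-0.05,0.02],[0,0,0],0],[[0,-0.05,0.02],[0,0,0],0]]'; python3 st.py
python3 - <<'E'
from h import *
snap('side','d12');snap('scene','s12')
a=cv2.imread('pics/d12.png');b=cv2.imread('pics/s12.png')
cv2.imwrite('pics/m12.png',np.vstack([np.hstack([cv2.resize(a,(400,300)),cv2.resize(b,(400,300))])]))
cv2.imwrite('pics/m12b.png',cv2.resize(a[80:280,120:420],(750,500)))
E
```

```text
clock: 17.62
position: [0.4621, 0.0335, 0.1891]
ee_rot: [0.984, 0.052, 0.171, -0.01]
ft_force: [1.3, 0.5, 0.4]
grip_width: 0.004
clock: 18.25
position: [0.4408, -0.1066, 0.3674]
ee_rot: [0.983, 0.056, 0.174, -0.01]
ft_force: [1.1, 0.1, -0.4]
grip_width: -0.0
q [ 0.37  -0.314 -0.117  1.911 -0.17   1.217 -1.171] d,a,z -0.1421 -0.1508 0.3674 F da z 1.1 0.0 -0.4 toolz [ 0.342  0.039 -0.939] tooly [ 0.114 -0.993  0.001] t 18.25 g -0.0
```

View pics/m12.png

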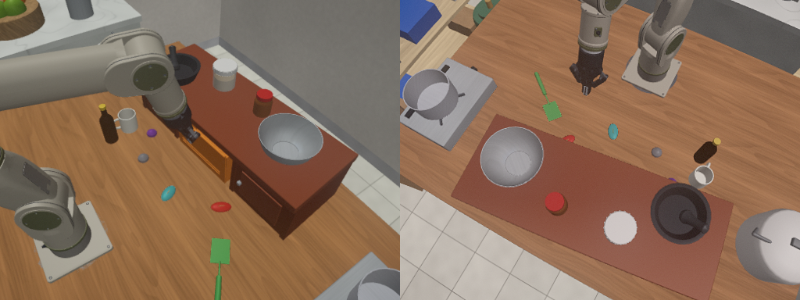

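View pics/m12b.png

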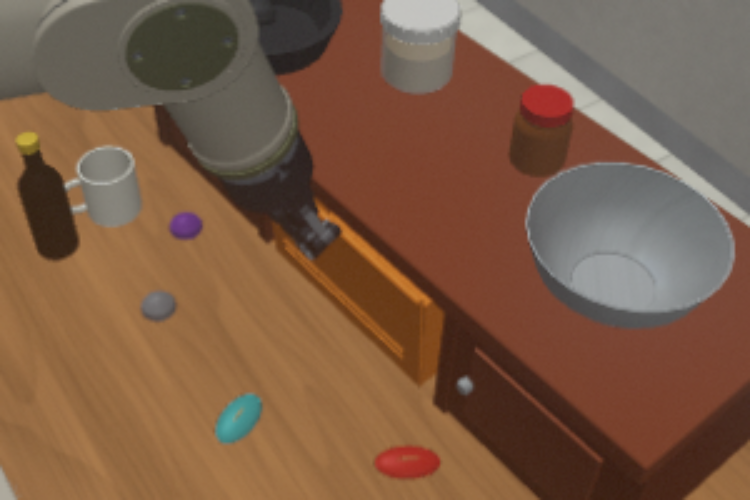

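The scene view shows no bin protruding from under the tier, and the side view shows the panel upright at crop (370,290). I'll measure its angle, wait over a second, then remeasure and compare object positions.

```bash
cat > chk.py <<'E'
from h import *
import sys
dx=np.array([.99483,.10151]);dy=np.array([-.10151,.99483])
def ang(f):
    im,W=cloud(f);hsv=cv2.cvtColor(im,cv2.COLOR_RGB2HSV)
    d=W[...,:2]@dx-.5698;al=W[...,:2]@dy
    o=(hsv[...,0]>8)&(hsv[...,0]<18)&(hsv[...,1]>190)&(W[...,2]>.02)&(W[...,2]<.17)&(d>-.15)&(d<.04)&(al>-.14)&(al<.11)
    q=np.polyfit(W[...,2][o],d[o],1);print(f,'theta',-np.arctan(q[0]).round(3),'n',o.sum(),'res',np.std(d[o]-np.polyval(q,W[...,2][o])).round(4),'d at .15',np.polyval(q,.15).round(4))
ang(sys.argv[1])
E
python3 chk.py d12
python3 -m jog '[[[0,-0.05,0.02],[0,0,0],0],[[0,-0.05,0.02],[0,0,0],0],[[0,-0.05,0],[0,0,0],0],[[0,-0.05,0],[0,0,0],0],[[0,0,0],[0,0,0],0]]'
python3 -m jog '[[[0,0,0],[0,0,0],0],[[0,0,0],[0,0,0],0],[[0,0,0],[0,0,0],0],[[0,0,0],[0,0,0],0],[[0,0,0],[0,0,0],0]]'
python3 - <<'E'
from h import *
snap('side','d13');snap('scene','s13')
b=cv2.imread('pics/s13.png');c=cv2.imread('pics/s0.png')
cv2.imwrite('pics/m13.png',np.hstack([cv2.resize(cv2.imread('pics/d13.png'),(400,300)),cv2.resize(cv2.absdiff(b,c)*2,(400,300))]))
E
python3 chk.py d13
```

```text
d12 theta 0.069 n 958 res 0.0011 d at .15 0.0006
clock: 18.98
position: [0.4414, -0.3145, 0.4095]
ee_rot: [0.983, 0.054, 0.176, -0.008]
ft_force: [0.3, 0.1, -0.6]
grip_width: 0.0
clock: 19.6
position: [0.4428, -0.3105, 0.4098]
ee_rot: [0.983, 0.056, 0.177, -0.009]
ft_force: [-0.6, 0.0, -0.1]
grip_width: 0.003
d13 theta 0.09 n 190 res 0.0014 d at .15 -0.0018
```

View pics/m13.png

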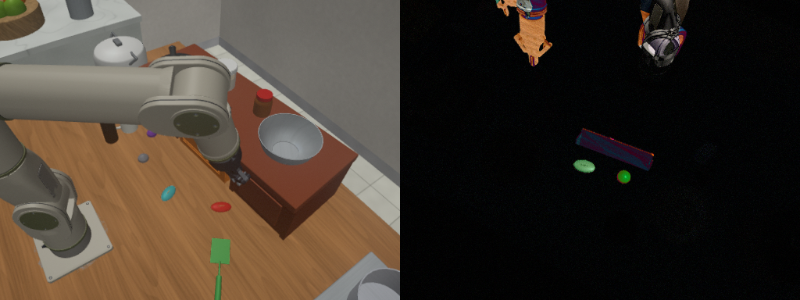

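The difference image shows only the bin, lime and stone changed. The second angle reading (0.09) was mostly occluded by the arm, so I'll repeat it from the earlier viewpoint.

```bash
python3 -m jog '[[[0,0.05,-0.01],[0,0,0],0],[[0,0.05,-0.01],[0,0,0],0],[[0,0.05,-0.01],[0,0,0],0],[[0,0.05,-0.01],[0,0,0],0],[[0,0,0],[0,0,0],0]]'
python3 - <<'E'
from h import *
snap('side','d14')
E
python3 chk.py d14; python3 st.py
```

```text
clock: 20.32
position: [0.4417, -0.1053, 0.3685]
ee_rot: [0.983, 0.056, 0.177, -0.008]
ft_force: [0.3, -0.1, 0.4]
grip_width: 0.001
d14 theta 0.069 n 966 res 0.0011 d at .15 0.0006
q [ 0.352 -0.318 -0.104  1.913 -0.162  1.211 -1.18 ] d,a,z -0.1412 -0.1517 0.3689 F da z 0.2 -1.3 0.6 toolz [ 0.348  0.034 -0.937] tooly [ 0.11  -0.994  0.004] t 20.375 g -0.003
```

The angle is unchanged at 0.069 rad after more than 2 s with nothing touching the bin, so I'm handing in.

```bash
python3 -c "
from workcell import manip
print(manip.hand_in())"
```

```text
the job is handed in; nothing more can be done
None
```

I swept the lime half and then the mango stone off the tier's edge into the bin, pushed the bin shut until the catch took, and handed the job in at about 20 s.

- **Items in the bin:** I saw both in the bin after their sweeps and again as it was closing; once it is shut the cameras cannot see inside.
- **Catch:** the push force rose to about 15 N, fell to about 4 N as the catch snapped over, then climbed on the buffer to 20 N along the push, or about 22 N in all. That is slightly over the 15 to 20 N asked and well under 35 N. The peak before the snap was also above the expected 8 to 12 N, probably from friction of the fingertip on the panel.
- **Stays shut:** contact force was zero as soon as I backed off. From the same viewpoint the panel measured 0.069 rad right after the retreat and again 2 s later. One reading in between gave 0.09, but the arm hid most of the panel then, so I put that down to the view.
- **Everything else:** comparing the overhead picture from the start with one taken after closing, only the arm, the bin, the lime and the stone had changed.

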